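Find the unbolted lid of the luthier's tool till and push it open

ROBOT

A 6-joint arm with a two-finger parallel gripper is mounted at the origin on the work surface. World frame = base frame: x ahead of the robot, y to its left, z up, the work surface at z = 0. Lengths are in m, angles in degrees, forces in N, time in s.
With the tool pointing down it reaches from about 0.4 to 0.825 m from the base axis. Payload 7 kg.
Tool frame: the origin (TCP) lies at the very end of the fingers, on their centre line; the grasp point (between the pads) lies 19 mm behind it; z points along the fingers, y is the line along which they close (so a half turn about z gives the same grasp; the last joint's range is limited). The gripper opens to 88 mm and grips with 3 to 60 N. Pads are 19 mm wide; open, the fingers measure 130 mm over their backs; the gripper's body (78 mm by 193 mm) begins 47 mm behind the grasp point.
Start: joints at [-53.738, 20.546, 0.682, 0, -70.136, -16.507], TCP at [0.228, -0.635, 0.227] pointing down, gripper open.
Joint ranges: [-176.03, 176.03], [-82.01, 121.73], [-58.28, 71.71], [-173.87, 95.51], [-174.79, -0.11], [-173.66, 173.66]. Speed limits (degrees/s): [136.94, 136.94, 172.46, 180, 180, 180].

INTERFACE

Orientations are given as [roll, pitch, yaw] about the fixed x, y, z axes, in that order (R = Rz(yaw) Ry(pitch) Rx(roll)).
In Python, from plant import get_state, imaging, r, finder gives the robot as it stands.
- The arm moves only by the shell command python3 -m handwheel 'ROWS' [FORCE]. ROWS is JSON, a list of rows, each a list of 5 numbers: the closure, from 0 (fully open) to 1 (shut), then the shift along the world's x, y, z in cm, then the turn about the world's z in degrees. A call has 1 to 8 rows; each row is the pose to reach, as a shift and turn from the pose commanded when the call began; what a row does not reach only later rows make up. A row lasts 1/8 s, in which the tool goes at most 62.5 mm and 10.7 degrees, less where a joint would pass 70% of its speed; a pose out of reach is approached as far as the arm can. A call with a gripper value outside its range is refused whole. The fingers move at their own pace and stop on an object; FORCE is the grip in N (left out, the last holds). Time passes only in rows, so rows that repeat a pose let the fingers close. It gives the time, the measured TCP pose, the force, the opening and the grip force at its end, in the units of the state.
- get_state(): the state, without advancing time (a new reading comes with each control period).
- imaging.capture(name): name is "scene" or "top" or "wrist"; returns (picture, depth): 400x640x3 uint8, red, green, blue; 400x640 float32, m along the optical axis (not along the pixel's ray), 0 where there is no reading.
- imaging.get_calibration(name): a dict with "fx", "fy", "cx", "cy" (pixels), "rvec" (rotation vector, rad) and "tvec" (3), from world to camera coordinates, as OpenCV has them; the wrist camera has in their place "hand_eye" (4x4, takes a point from camera to tool coordinates, whose origin is the TCP and whose axes are the flange's). Camera axes: x right, y down, z forward; pixel columns grow to the right and rows downward; lengths in m; the calibration is good to about 2 mm. The wrist camera is an equidistant fisheye: a pixel r from the principal point sees the ray r / f radians off the axis. A picture is of the moment at which its call begins: read the wrist's pose just before it. get_calibration takes no time and is no camera call.
- r.close_job(): hands the job in; it is judged then, once.
Trained networks look in the newest picture that a camera, given by its name, has taken for a name from the list of things; names that differ only in an ending like _2 or _b are one class to them, and where a whole thing is asked for, a point or a joint stands for the part that bears it (a point fixed in the world has none). Each returns a list of dicts, best first, with "p" (0 to 1); they miss things now and then, are a little off and sometimes report something else, mostly with a low value. They report only what shows in the picture. A call takes as long as a camera call.
- finder.cut_out(camera, query): "region" (400x640 bool, what is visible of it) and "pixel" ([column, row] in pixels, amid what is visible of it).
The state is a dict: "time_s": time; "joints": joint angles; "qd": joint speeds; "joint_torque": joint torques, N m; "tcp_pos": TCP position; "eef_rot": TCP orientation; "contact_force": force on the tool from outside, world axes, zero at the start; "moment": the same for the moment, N m; "gripper_width": finger opening in m; "gripper_force": force on a finger pad.
Only numpy, scipy, OpenCV 4.12 (cv2) and the standard library are available. Lean on these libraries where they do the work, as an engineer would, in place of code of your own. Each camera call takes 0.05 s, during which the arm holds its last target. There are 200 camera calls.

TASK

One of the four lids on the bench's tool till has been left unbolted, and nothing shows which: press the lids gently on their finger marks, without forcing a bolted one, until you find the one that rocks, then push that lid fully open, over past upright until it leans against its stop. It is all fingertip work with nothing to grip: leave the tools and other things on and around the till where they are.

Things in the scene. Friction and masses are not known exactly. Their poses are not given: they have to be found in the camera images.
- till: Low wooden chest fixed to the bench, 250 (x) x 480 (y) x 100 mm high, four identical plywood lids (170 x 80 x 12 mm, 90 mm pitch in y) flush in its flat top; 45 mm front rail, 30 mm back rail, 60 mm end decks. Origin: on the bench, below the middle of the row, 30 mm on the robot's side of the lids' rods. x points away from the robot along the lids, y left along the row, z up; yaw up to 10 degrees.
- lid1 (a joint): Hinge angle of the first lid from the left (+y), rad: 0 shut and flush (the front cannot sink), 1.57 upright, 1.80 at its stop, leaning away from the robot. Pressing the tail down raises the front. The rod's friction keeps a lid where it is left. Unbolted, about 3 N on its finger mark turns it; bolted, it gives under 0.06 rad at 25 N. Exactly one is unbolted; which one changes from run to run.
- lid2 (a joint): Hinge angle of the second lid from the left, rad; as for lid1.
- lid3 (a joint): Hinge angle of the third lid from the left, rad; as for lid1.
- lid4 (a joint): Hinge angle of the last lid, at the right (-y), rad; as for lid1.
- lid1_mark (a point): Centre of the round dark-rimmed finger mark (26 mm across, flush) on top of lid1's tail, 40 mm beyond the rod (till +x); it moves with the lid. The tail ends 20 mm further on. The well under it is 84 mm wide and free to 70 mm below the shut lid's top when the lid is unbolted.
- lid1_pivot (a point): Point on lid1's rod in the middle of its width, at half its thickness, 94 mm above the bench; it stays put. The rod runs along till y: the lid's tail reaches 60 mm beyond it (+x), its front 110 mm before it (-x), so an upright lid stands 110 mm above the rod.
- lid2_mark (a point): Centre of the round dark-rimmed finger mark (26 mm across, flush) on top of lid2's tail, 40 mm beyond the rod (till +x); it moves with the lid.
- lid2_pivot (a point): Point on lid2's rod in the middle of its width, at half its thickness, 94 mm above the bench; it stays put.
- lid3_mark (a point): Centre of the round dark-rimmed finger mark (26 mm across, flush) on top of lid3's tail, 40 mm beyond the rod (till +x); it moves with the lid.
- lid3_pivot (a point): Point on lid3's rod in the middle of its width, at half its thickness, 94 mm above the bench; it stays put.
- lid4_mark (a point): Centre of the round dark-rimmed finger mark (26 mm across, flush) on top of lid4's tail, 40 mm beyond the rod (till +x); it moves with the lid.
- lid4_pivot (a point): Point on lid4's rod in the middle of its width, at half its thickness, 94 mm above the bench; it stays put.
- sanding_block: Cork sanding block, 77 x 36 x 28 mm, standing loose on the till's left end deck. Origin: centre of its underside. A bystander.
- tuning_plate: Brass tuning-machine plate with three white buttons, 105 x 35 x 12 mm, lying loose on the till's right end deck. Origin: centre of its underside. A bystander.
- fret_file: Fret file, 180 mm long, 14 mm high, lying loose along the till's front rail. Origin: on its underside near the middle. A bystander.
- block_plane: Small metal plane, 160 x 50 x 56 mm, on the bench left of the robot's front. Origin: centre of its underside. A bystander.
- glue_bottle: White glue bottle, 54 mm wide, 135 mm high, on the bench left of the till. Origin: centre of its underside. A bystander.
- mug: Blue mug, 80 mm wide, 92 mm high, on the bench right of the till. Origin: centre of its underside. A bystander.
- cam_clamp: Wooden cam clamp, 260 x 150 x 24 mm, lying on the bench right of the till. Origin: on the bench under the middle of its bar. A bystander.
- chisel: Chisel, 260 mm long, 25 mm high, lying on the bench in front of the till. Origin: on its underside near the ferrule. A bystander.

How it is judged (in metres and radians):
On the way:
1. the unbolted lid has been found: pressed on its tail, it rocks by more than 0.12 rad (value of joint any of lid1, lid2, lid3, lid4 above 0.12 rad), for 0.1 s.
At the end, for the whole second after the job is handed in: The unbolted lid stands open past upright, at 1.66 rad or more (its stop is at 1.80), all lids are still, and every bystander is within 20 mm of where it was (value of joint any of lid1, lid2, lid3, lid4 above 1.66 rad and velocity of joint lid1 between -0.05 and 0.05 rad/s and velocity of joint lid2 between -0.05 and 0.05 rad/s and velocity of joint lid3 between -0.05 and 0.05 rad/s and velocity of joint lid4 between -0.05 and 0.05 rad/s and distance of each of sanding_block, tuning_plate, fret_file, block_plane, glue_bottle, mug, cam_clamp, chisel from where it was at the start of the episode below 0.02 m); the robot touches nothing.
It fails at once if a lid was forced: pushed with more than 40 N (contact force between the arm and lid1 above 40 N or contact force between the arm and lid2 above 40 N or contact force between the arm and lid3 above 40 N or contact force between the arm and lid4 above 40 N).
It fails at once if a bystander was picked up or shifted by more than 20 mm (distance of any of sanding_block, tuning_plate, fret_file, block_plane, glue_bottle, mug, cam_clamp, chisel from where it was at the start of the episode above 0.02 m).
It also fails if it takes over 58 s, if anything falls off the work surface, if the arm or the gripper's body presses on something with over 40 N, if the wrist force passes 120 N, or if a joint passes its speed limit or range.

## Working session

There is one attempt and no reset: what is moved stays moved. The work goes in short steps, Python scripts to look and compute and a shell command to move; the robot and the scene stay as the last step left them, time stands still between calls to the robot, and variables do not carry over. Pictures are saved under pics/ and viewed, at most 10 in all, crops included, and the job is handed in when it is done.

```bash
mkdir -p pics; cat > h.py <<'E'
import numpy as np, cv2
from plant import get_state, imaging, r, finder
def world(cam, D, px):
    c=imaging.get_calibration(cam); R=cv2.Rodrigues(np.array(c["rvec"],float))[0]; t=np.array(c["tvec"]).ravel()
    u,v=np.asarray(px,float).T; d=D[v.astype(int),u.astype(int)]
    P=np.c_[(u-c["cx"])/c["fx"]*d,(v-c["cy"])/c["fy"]*d,d]
    return (P-t)@R
E
python3 - <<'E'
from h import *
s=get_state(); print(s["time_s"],s["tcp_pos"],s["eef_rot"],s["contact_force"],s["gripper_width"])
for cam in ("top","scene"):
    I,D=imaging.capture(cam); cv2.imwrite(f"pics/{cam}0.png",I[:,:,::-1]); np.save(f"{cam}D.npy",D)
    for q in ("lid1_mark","till") if cam=="top" else ("lid1_mark",):
        for o in finder.cut_out(cam,q)[:6]:
            v,u=np.nonzero(o["region"]); W=world(cam,D,np.c_[u,v]); W=W[D[v,u]>0]
            print(cam,q,round(o["p"],2),np.round(o["pixel"]),len(u),np.round(np.median(W,0),4) if len(W) else None)
            if q=="till":
                T=W[np.abs(W[:,2]-.1)<.006]; print(cv2.minAreaRect(T[:,:2].astype(np.float32)))
E
```

```text
0.0 [ 0.22795943 -0.63483755  0.22561415] [ 1.79905271e+02 -9.14167835e-03 -1.60253942e+02] [-1.11145244  0.32651434 -0.83906346] 0.08777383961810982
top lid1_mark 0.83 [301. 171.] 1121 [0.5896 0.0539 0.0997]
top till 0.94 [341. 180.] 9383 [ 0.5642 -0.079   0.0996]
((0.5714691281318665, -0.08000260591506958), (0.4802683889865875, 0.25069689750671387), 84.7122573852539)
scene lid1_mark 0.8 [375. 211.] 1335 [0.5971 0.0557 0.1025]
scene lid1_mark 0.63 [250. 375.] 1840 [ 0.6134 -0.4524  0.0481]
```

View pics/top0.png

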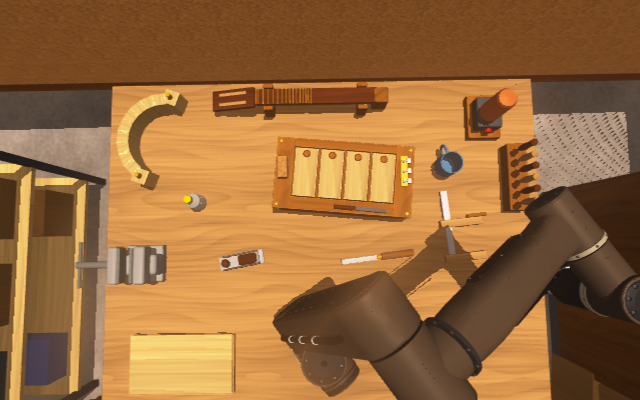

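View pics/scene0.png

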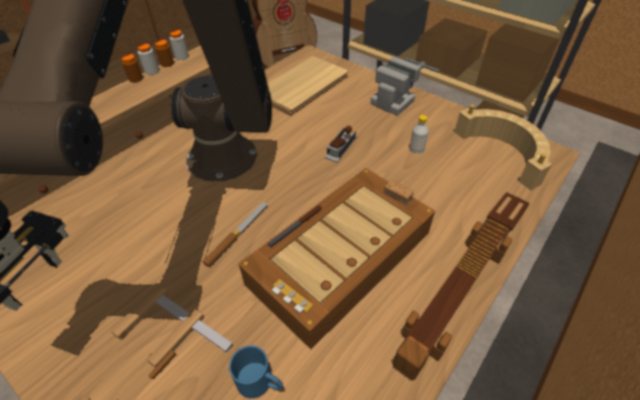

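The top view shows the four marks near (307,153), (333,156), (358,157) and (383,159). The scene view agrees. The till's yaw is about -5°.

```bash
python3 - <<'E'
from h import *
D=np.load("topD.npy")
print(world("top",D,[(307,153),(333,156),(358,157),(383,159)]).round(4))
print("corners",world("top",D,[(281,141),(411,150),(277,207),(407,214)]).round(4))
for yaw in (-5.3,-4.5):
    a=np.deg2rad(yaw);R=np.array([[np.cos(a),-np.sin(a)],[np.sin(a),np.cos(a)]])
    print((np.array([.5715,-.080])+np.array([(.072,y) for y in (.135,.045,-.045,-.135)])@R.T).round(4))
E
python3 -m handwheel '[[1,5,5,1,-8],[1,10,10,2,-16],[1,14,14,2,-25],[1,18,18,2,-25],[1,22,22,2,-25],[1,26,27,2,-25],[1,30,31,2,-25],[1,34,36,2,-25]]' 20
```

```text
[[ 0.6562  0.0463  0.1   ]
 [ 0.6444 -0.0443  0.0988]
 [ 0.6387 -0.1312  0.1021]
 [ 0.6304 -0.218   0.1014]]
corners [[ 0.7001  0.1368  0.1015]
 [ 0.6614 -0.3172  0.0976]
 [ 0.3578 -0.0124  1.4483]
 [ 0.4376 -0.2954  0.099 ]]
[[ 0.6557  0.0478]
 [ 0.6473 -0.0418]
 [ 0.639  -0.1315]
 [ 0.6307 -0.2211]]
[[ 0.6539  0.0489]
 [ 0.6468 -0.0408]
 [ 0.6397 -0.1305]
 [ 0.6327 -0.2202]]
time_s: 1.25
tcp_pos: [0.5683, -0.2749, 0.2466]
eef_rot: [-180.0, 0.0, 174.7]
contact_force: [0.9, -0.6, -0.1]
gripper_width: 0.0129
gripper_force: 0.0
```

```bash
python3 -m handwheel '[[1,3,2.5,0,0],[1,6.2,5.5,-3,0],[1,6.2,5.5,-8,0],[1,6.2,5.5,-12,0],[1,6.2,5.5,-13.7,0],[1,6.2,5.5,-13.7,0]]'; python3 - <<'E'
from h import *
I,D=imaging.capture("wrist"); cv2.imwrite("pics/w1.png",I[:,:,::-1])
E
python3 -m handwheel '[[1,0,0,-0.4,0],[1,0,0,-0.8,0],[1,0,0,-1,0]]'
```

```text
time_s: 2.0
tcp_pos: [0.6288, -0.2216, 0.109]
eef_rot: [-180.0, -0.1, 174.8]
contact_force: [0.6, -0.5, 1.9]
gripper_width: 0.0003
gripper_force: 0.0
time_s: 2.42
tcp_pos: [0.6293, -0.2215, 0.1]
eef_rot: [180.0, 0.0, 174.8]
contact_force: [-1.0, 1.3, 2.8]
gripper_width: 0.0004
gripper_force: 1.7
```

View pics/w1.png

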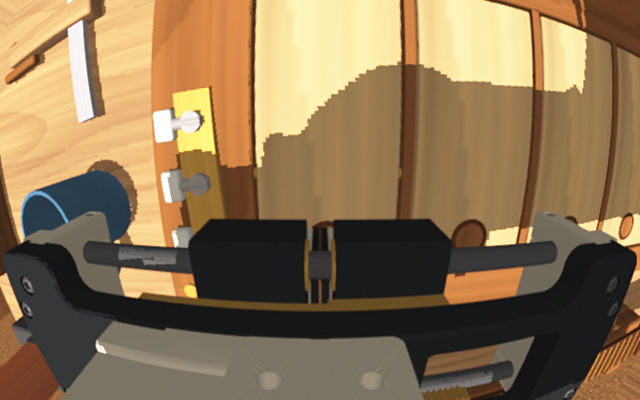

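The fingers sit on lid4's mark, whose rim shows just behind the tips at (322,225), and contact is beginning. I'll press in small steps.

```bash
python3 -m handwheel '[[1,0,0,-0.2,0],[1,0,0,-0.3,0],[1,0,0,-0.3,0]]'
```

```text
time_s: 2.8
tcp_pos: [0.6295, -0.2216, 0.0997]
eef_rot: [-180.0, 0.1, 174.8]
contact_force: [-7.4, 4.0, 18.9]
gripper_width: 0.0005
gripper_force: 9.2
```

lid4 stays put at 19 N, so it's bolted. Next, lid3.

```bash
python3 -m handwheel '[[1,0,0,1.5,0],[1,0.5,4.5,1.5,0],[1,0.9,9,1.5,0],[1,0.9,9,0.8,0],[1,0.9,9,0.4,0],[1,0.9,9,0.2,0],[1,0.9,9,0,0],[1,0.9,9,0,0]]'
```

```text
time_s: 3.8
tcp_pos: [0.6385, -0.132, 0.0968]
eef_rot: [-180.0, 0.0, 174.7]
contact_force: [1.8, 0.4, 2.3]
gripper_width: 0.0003
gripper_force: 1.0
```

```bash
python3 -m handwheel '[[1,0,0,-0.2,0],[1,0,0,-0.4,0],[1,0,0,-0.6,0],[1,0,0,-0.6,0]]'
```

```text
time_s: 4.3
tcp_pos: [0.6383, -0.1317, 0.0904]
eef_rot: [-180.0, 0.0, 174.8]
contact_force: [1.7, -1.7, 1.2]
gripper_width: 0.0004
gripper_force: 1.3
```

lid3 gives freely, so it's the unbolted one. I'll press it on down.

```bash
python3 -m handwheel '[[1,0,0,-0.4,0],[1,0,0,-0.8,0],[1,0,0,-1.2,0],[1,-0.1,0,-1.6,0],[1,-0.2,0,-2,0],[1,-0.3,0,-2.4,0],[1,-0.3,0,-2.5,0],[1,-0.3,0,-2.5,0]]'; python3 - <<'E'
from h import *
I,D=imaging.capture("scene"); cv2.imwrite("pics/s2.png",I[100:350,150:550,::-1])
E
```

```text
time_s: 5.3
tcp_pos: [0.6349, -0.1314, 0.0652]
eef_rot: [180.0, -0.0, 174.7]
contact_force: [1.1, 0.6, -0.5]
gripper_width: 0.0
gripper_force: 0.5
```

View pics/s2.png

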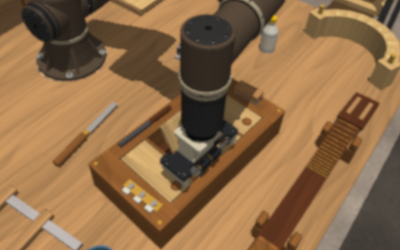

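The lid is raised behind the gripper. I'll go up and over to the robot's side of it.

```bash
python3 -m handwheel '[[1,0.3,0,3,0],[1,0.3,0,8,0],[1,0.3,0,13.5,0],[1,0,0,17.5,0],[1,-5.5,0.5,17.5,0],[1,-11.5,1,17.5,0],[1,-16.5,1.5,16,0],[1,-16.5,1.5,11,0]]'; python3 -m handwheel '[[1,0,0,-2.5,0],[1,0,0,-2.5,0]]'; python3 - <<'E'
from h import *
I,D=imaging.capture("scene"); cv2.imwrite("pics/s3.png",I[100:350,150:550,::-1])
E
```

```text
time_s: 6.35
tcp_pos: [0.4689, -0.1162, 0.1781]
eef_rot: [179.9, 0.4, 174.8]
contact_force: [2.8, 0.3, -0.6]
gripper_width: 0.0002
gripper_force: 0.0
time_s: 6.6
tcp_pos: [0.4684, -0.1166, 0.149]
eef_rot: [-180.0, -0.2, 174.7]
contact_force: [0.9, -0.5, 0.3]
gripper_width: 0.0006
gripper_force: 0.0
```

View pics/s3.png

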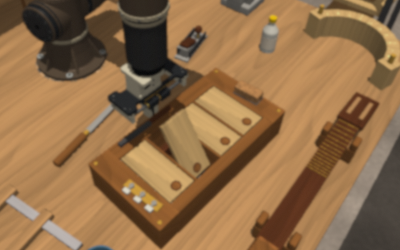

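The lid stands at about 50°, and the fingers are in front of it at the right height. I'll push it over.

```bash
python3 -m handwheel '[[1,2,-0.2,0,0],[1,3.5,-0.3,0,0],[1,5,-0.4,0,0],[1,6.5,-0.6,0,0],[1,8,-0.7,0,0],[1,9.2,-0.8,0,0],[1,10.4,-1,0,0],[1,11,-1,0,0]]'; python3 -m handwheel '[[1,0.5,0,0,0],[1,1,-0.1,0,0],[1,1.3,-0.1,0,0],[1,1.3,-0.1,0,0]]'
```

```text
time_s: 7.65
tcp_pos: [0.5809, -0.1266, 0.1504]
eef_rot: [-180.0, -0.0, 174.7]
contact_force: [-1.7, -1.3, 1.0]
gripper_width: 0.0006
gripper_force: 0.4
time_s: 8.15
tcp_pos: [0.5934, -0.1275, 0.1505]
eef_rot: [-180.0, 0.0, 174.8]
contact_force: [0.3, 0.5, -0.7]
gripper_width: 0.0004
gripper_force: 0.0
```

```bash
python3 -m handwheel '[[1,0.2,0,0,0],[1,0.4,0,0,0],[1,0.5,0,0,0],[1,0.5,0,0,0]]'
```

```text
time_s: 8.65
tcp_pos: [0.5974, -0.1275, 0.1505]
eef_rot: [-180.0, -0.1, 174.7]
contact_force: [-4.4, 0.3, 2.9]
gripper_width: 0.0003
gripper_force: 2.8
```

The force is now rising against the stop. I'll back off clear and check.

```bash
python3 -m handwheel '[[1,-2,0.2,0,0],[1,-6,0.5,0,0],[1,-12,1,2,0],[1,-17,1.5,6,0],[1,-17,1.5,10,0],[1,-17,1.5,10,0]]'; python3 - <<'E'
from h import *
I,D=imaging.capture("scene"); cv2.imwrite("pics/s4.png",I[100:350,150:550,::-1])
I,D=imaging.capture("top"); cv2.imwrite("pics/t4.png",cv2.resize(I[90:260,160:500,::-1],None,fx=2,fy=2))
m=[(u,v) for v in range(120,225) for u in range(270,420)]; W=world("top",D,m)
k=(W[:,2]>.13)&(W[:,2]<.22)&(abs(W[:,1]+.13)<.06)&(W[:,0]>.55); W=W[k]
print(len(W), W[np.argsort(W[:,2])][::max(1,len(W)//12)].round(3))
E
```

```text
time_s: 9.4
tcp_pos: [0.4306, -0.1122, 0.2548]
eef_rot: [179.9, 0.6, 174.8]
contact_force: [0.4, -0.3, -0.1]
gripper_width: 0.0004
gripper_force: 0.0
309 [[ 0.602 -0.125  0.13 ]
 [ 0.604 -0.141  0.137]
 [ 0.605 -0.13   0.147]
 [ 0.607 -0.146  0.153]
 [ 0.613 -0.089  0.163]
 [ 0.611 -0.118  0.171]
 [ 0.616 -0.101  0.179]
 [ 0.614 -0.14   0.185]
 [ 0.612 -0.159  0.194]
 [ 0.628 -0.136  0.197]
 [ 0.628 -0.103  0.2  ]
 [ 0.625 -0.097  0.202]
 [ 0.62  -0.142  0.205]]
```

View pics/s4.png

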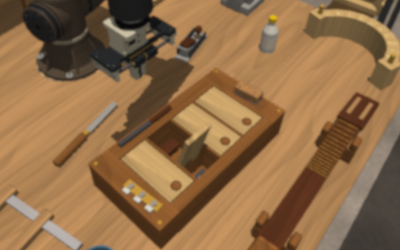

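View pics/t4.png

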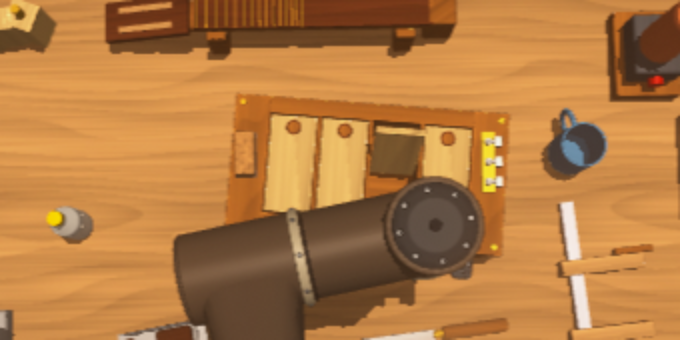

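Both views show lid3 leaning away from the robot, with its underside at about 1.77 rad. The arm is clear and nothing else has moved.

```bash
python3 -c "
from plant import r
print(r.close_job())"
```

```text
the job is handed in; nothing more can be done
None
```

Lid3 was the unbolted lid: it is open past upright against its stop (about 1.77 rad measured), lid4 was tested and found bolted, the tools look undisturbed, and the job was handed in at about 9.5 s with no verdict shown.

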